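# Bring the milk jug round to the guest

## Robot

A 6-joint arm with a two-finger parallel gripper is mounted at the origin on the work surface. World frame = base frame: x ahead of the robot, y to its left, z up, the work surface at z = 0. Lengths are in m, angles in rad, forces in N, time in s.
With the tool pointing down it reaches from about 0.375 to 0.975 m from the base axis. Payload 3.8 kg.
Tool frame: the origin (TCP) lies midway between the tips of the shut fingers; the grasp point (between the pads) lies behind it (env.tcp_to_grasp is the z of the grasp point in the tool frame, in m); z points along the fingers, y is the line along which they close (so a half turn about z gives the same grasp; the last joint's range is limited). The gripper opens to 85 mm and grips with 20 to 120 N. Pads are 22 mm wide; open, the fingers measure 114 mm over their backs; the gripper's body (76 mm by 85 mm) begins 54 mm behind the grasp point. The pads swing forward as they close: fully open they stand 13 mm farther back than shut.
Start: joints at [-0.037, 0.264, 1.604, -0, 1.274, -0.037], TCP at [0.675, -0, 0.231] pointing down, gripper open.
Joint ranges: [-2.63, 2.63], [-0.94, 2.18], [0.31, 2.57], [-1.31, 4.45], [0, 2.66], [-2.55, 2.55]. Speed limits (rad/s): [2.57, 2.57, 3.14, 3.14, 3.14, 3.14].

## Interface

Orientations are given as a 3x3 rotation matrix whose columns are the frame's x, y, z axes.
In Python, from bench import env, fingers, solver, sensors, eyes, job gives the robot as it stands. Calls block until the motion is done:
- env.move_to(position, orientation): joint-space move of the TCP to a pose.
- env.servo_line(position, rot=None, max_speed=0.15): straight line of the TCP; rot=None keeps the orientation; max_speed is the mean speed in m/s.
- env.move_j(angles): joint-space move.
- fingers.move_gripper(opening): opening from 0.0 (shut) to 1.0 (fully open); the grip force is fixed at half the most; returns when the fingers have stopped.
- env.pause(seconds).
- solver.solve_ik(position, orientation): joint angles nearest the present ones, or None.
- sensors.read_state(): the state.
- eyes.grab_frame(name): name is "scene" or "side" or "wrist"; returns a dict with "img" (400x640x3 uint8, red, green, blue), "depth" (400x640 float32, m along the optical axis (not along the pixel's ray), 0 where there is no reading), "camera_matrix" (3x3 intrinsics, pixels), "dist_coeffs" ([k1, k2, p1, p2, k3] as OpenCV has them; the pictures are not rectified), "R" (3x3) and "t" (3): a world point X has camera coordinates R X + t; the wrist camera has in their place "mount" (4x4, takes a point from camera to tool coordinates, whose origin is the TCP and whose axes are the flange's). Camera axes: x right, y down, z forward; pixel columns grow to the right and rows downward; lengths in m; the calibration is good to about 2 mm. A picture is of the moment at which its call begins: read the wrist's pose just before it.
A pose or a line that the arm cannot do raises env.MotionError and nothing moves.
- job.hand_in(): hands the job in; it is judged then, once.
The state is a dict: "time": time; "joint_positions": joint angles; "dq": joint speeds; "joint_efforts": joint torques, N m; "tool_pos": TCP position; "orientation": TCP orientation; "contact_force": force on the tool from outside, world axes, zero at the start; "wrist_torque": the same for the moment, N m; "width": opening from 0.0 (shut) to 1.0 (fully open); "gripper_force": force on a finger pad.
Only numpy, scipy, OpenCV 4.12 (cv2) and the standard library are available. Lean on these libraries where they do the work, as an engineer would, in place of code of your own. Each camera call takes 0.05 s, during which the arm holds its last target. There are 200 camera calls.

## Task

Turn the lazy Susan gently, pushing the scalloped rim of its wooden tray with the fingertips, until the milk jug stands on the side facing the laid place, squarely in line with the middle of its place mat. Do not touch or lift the jug or anything else that stands on the tray, and leave the other things on the table as they are.

Things in the scene. Friction and masses are not known exactly. Their poses are not given: they have to be found in the camera images.
- susan: The lazy Susan's dark wooden tray with scalloped rim, 350 mm across, 20 mm thick, top 45 mm above the table. Origin on its axis at its underside, 25 mm up; x through a lobe, z up. Turns freely either way about this fixed axis: under 1 N at the rim moves it, and it coasts only a few degrees after a slow push. Below: fixed foot of radius 105 mm on a 3 mm cork mat of radius 190 mm.
- lobe (a point): Outermost point of one rim lobe, at the tray's mid-thickness (35 mm up), 175 mm from the axis, on the tray's x axis; turns with it. The rim has 8 equal round lobes, 45 degrees apart: upright cylinders of radius 34 mm centred 141 mm from the axis, standing out of a round body of radius 152 mm.
- notch (a point): Middle of the bottom of one finger notch, 152 mm from the tray's axis, 35 mm up, 22.5 degrees anticlockwise of point lobe; turns with the tray. There are 8 such notches between the lobes, 45 degrees apart, 23 mm deep, 52 mm wide at the bottom and widening outwards: a fingertip fits in and pushes on the lobe beside it.
- jug: The milk jug: white, open-topped, round-bellied, with a small spout and one loop handle. 105 mm tall, belly 70 mm across, handle reaching 60 mm out along its +y (roughly along the rim, not outwards). Loose; stands on the tray with its axis 75 mm from the tray's centre. Origin at the centre of its underside, z up.
- sugar: The sugar bowl: white, squat, lidded with a small round knob, 74 mm across, 80 mm tall. Loose on the tray, 75 mm from its centre. Origin at the centre of its underside.
- jam: The jam jar: straight amber glass with a flat metal lid, 66 mm across, 81 mm tall. Loose on the tray, 75 mm from its centre. Origin at the centre of its underside.
- mill: The pepper mill: slim turned pale wood with a small steel ball on top, 54 mm across its foot, 161 mm tall. Loose on the tray, 75 mm from its centre. Origin at the centre of its underside.
- place_mat: The laid place, at the table's left side seen from the robot: a flat rectangular place mat 215 x 290 mm, 4 mm thick, fixed, with fork and knife on it and the side plate in its middle. Origin at the centre of its underside; its -x axis points straight at the tray's centre, 310 mm away.
- plate: White side plate in the middle of the place mat, 164 mm across, 18 mm high, loose; leave it alone. Origin at the centre of its underside.
- mug: Mug, 82 mm across, 95 mm tall, handle along its +y; loose on the table to the right of the tray; leave it alone. Origin at the centre of its underside.
- menu: Folded menu card standing like a tent, 150 mm wide, 200 mm tall, about 95 mm deep at its foot; loose on the table beyond the place mat; leave it alone. Origin at the middle of its foot.
There are look-alikes about, which are no part of the job. Leave any blue look-alike of the sugar alone.

How it is judged:
At the end, for the whole second after the job is handed in: The jug is on the place mat's side of the tray, its centre within 15 mm (11 degrees) of the line from tray centre to mat middle, tray at rest; jug, sugar, jam and mill upright on the tray within 100 mm of its centre; plate, mug, menu moved under 15 mm (y of jug in the frame of place_mat between -0.015 and 0.015 m and x of jug in the frame of place_mat above -0.25 m and angular speed of susan below 0.05 rad/s and angle between each of jug, sugar, jam, mill's own z axis and vertical below 0.1 rad and horizontal distance between each of jug, sugar, jam, mill and susan below 0.1 m and height (world z) of jug between 0.035 and 0.055 m and height (world z) of sugar between 0.035 and 0.055 m and height (world z) of jam between 0.035 and 0.055 m and height (world z) of mill between 0.035 and 0.055 m and distance of each of plate, mug, menu from where it was at the start of the episode below 0.015 m); the robot touches nothing.
It fails at once if the gripper or arm touches something standing on the tray (contact force between any of the fingers, the arm and jug above 0.5 N or contact force between any of the fingers, the arm and sugar above 0.5 N or contact force between any of the fingers, the arm and jam above 0.5 N or contact force between any of the fingers, the arm and mill above 0.5 N).
It fails at once if something standing on the tray is lifted, tipped or slid more than 25 mm outwards (height (world z) of any of jug, sugar, jam, mill above 0.06 m or angle between any of jug, sugar, jam, mill's own z axis and vertical above 0.3 rad or horizontal distance between any of jug, sugar, jam, mill and susan above 0.1 m).
It fails at once if the plate, mug or menu is moved more than 15 mm (distance of any of plate, mug, menu from where it was at the start of the episode above 0.015 m).
It fails at once if the tray is shoved with more than 30 N, or pushed with the arm or gripper body instead of the fingers (contact force between the fingers and susan above 30 N or contact force between the arm and susan above 2 N).
It fails at once if the tray is whirled faster than 2.5 rad/s (angular speed of susan above 2.5 rad/s).
It also fails if it takes over 64 s, if anything falls off the work surface, if the arm or the gripper's body presses on something with over 40 N, if the wrist force passes 120 N, or if a joint passes its speed limit or range.

## Working session

There is one attempt and no reset: what is moved stays moved. The work goes in short steps, each a Python script; the robot and the scene stay as the last script left them, time stands still between calls to the robot, and variables do not carry over. Pictures are saved under pics/ and viewed, at most 10 in all, crops included, and the job is handed in when it is done.

```bash
mkdir -p pics; ls; python3 - <<'E'
from bench import env, fingers, solver, sensors, eyes, job
import cv2,numpy as np,pickle
d={}
for n in ["scene","side"]:
    f=eyes.grab_frame(n); d[n]=f
    cv2.imwrite(f"pics/{n}0.png",f["img"][...,::-1])
    print(n,(-f["R"].T@f["t"]).round(3),f["camera_matrix"].round(1).tolist(),f["dist_coeffs"])
pickle.dump(d,open("f0.pkl","wb"))
s=sensors.read_state();print(s["time"],s["orientation"].round(2),env.tcp_to_grasp)
E
```

```text
pics
scene [ 1.729 -0.189  1.122] [[510.4, 0.0, 321.1], [0.0, 510.4, 205.7], [0.0, 0.0, 1.0]] [-0.07637605  0.          0.          0.          0.        ]
side [0.444 1.141 0.982] [[506.5, 0.0, 317.6], [0.0, 506.5, 202.4], [0.0, 0.0, 1.0]] [-0.14900072  0.          0.          0.          0.        ]
0.1 [[-0.  1. -0.]
 [ 1.  0.  0.]
 [ 0. -0. -1.]] -0.0187
```

View pics/scene0.png

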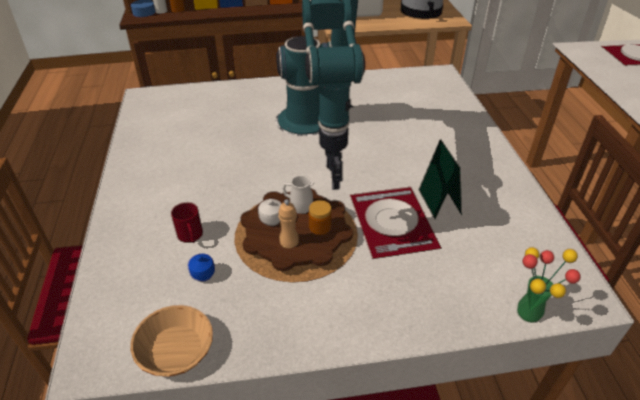

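View pics/side0.png

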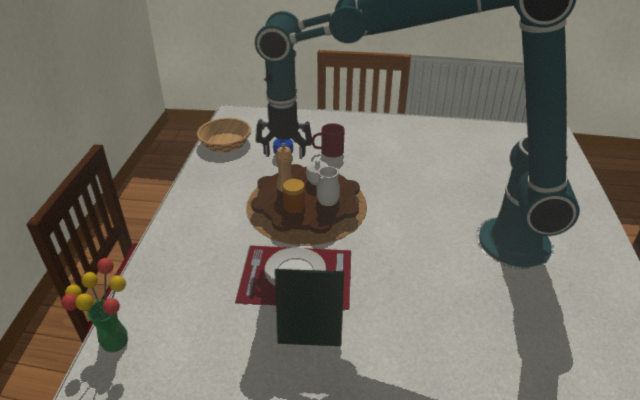

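The scene view shows the white jug with handle at (300,195), the sugar bowl at (270,212), the mill at (288,225), the jam at (319,217), the blue decoy at (201,267), the mug at (187,222), and the mat and plate at (394,220). In the side view the jug is at (328,187). Could be taken for the jug: white sugar bowl (270,212), plate (391,217), mug (187,222). Only the thing at (300,195) is tall, white and handled.

```bash
cat > h.py <<'E'
import numpy as np,cv2
from scipy.optimize import least_squares
def rays(f,uv):
    p=cv2.undistortPoints(np.float64(uv).reshape(-1,1,2),f["camera_matrix"],f["dist_coeffs"])[:,0]
    return np.c_[p,np.ones(len(p))]
def plane(f,uv,z):
    R,t=f["R"],np.ravel(f["t"]); c=-R.T@t; d=rays(f,uv)@R
    return c+d*((z-c[2])/d[:,2])[:,None]
def cloud(f):
    v,u=np.mgrid[0:400,0:640]; uv=np.c_[u.ravel(),v.ravel()]
    P=(rays(f,uv)*f["depth"].reshape(-1,1)-np.ravel(f["t"]))@f["R"]
    P[f["depth"].ravel()==0]=np.nan
    return P.reshape(400,640,3)
def circle(P,r=None):
    if r: g=lambda q:np.hypot(*(P-q[:2]).T)-r; x0=P.mean(0)
    else: g=lambda q:np.hypot(*(P-q[:2]).T)-q[2]; x0=[*P.mean(0),.1]
    return least_squares(g,x0,loss="soft_l1",f_scale=.002).x
E
cat > m.py <<'E'
import pickle,sys; from h import *
d=pickle.load(open(sys.argv[1],"rb"))
for n,f in d.items():
    C=cloud(f); z=C[...,2]; hsv=cv2.cvtColor(f["img"],cv2.COLOR_RGB2HSV); h,s,v=cv2.split(hsv)
    roi=(C[...,0]>.3)&(C[...,0]<1.1)&(C[...,1]>-.45)&(C[...,1]<.5)
    # cork + everything on it: outline of cork
    red=((h>170)|(h<5))&(s>150)&roi&(z<.02)&(C[...,1]>.05)
    k=np.ones((15,15),np.uint8)
    m=cv2.morphologyEx(red.astype(np.uint8),cv2.MORPH_CLOSE,k)
    c=max(cv2.findContours(m,0,2)[0],key=cv2.contourArea)[:,0]
    P=plane(f,c,.004)[:,:2].astype(np.float32); r=cv2.minAreaRect(P); print(n,"mat",r)
    cork=(h>8)&(h<25)&(s>60)&(z<.012)&roi
    m=cork.astype(np.uint8); c=max(cv2.findContours(m,0,2)[0],key=cv2.contourArea)
    c=cv2.convexHull(c)[:,0]; P=plane(f,c,.003)[:,:2]; q=circle(P); print(n,"cork",q, circle(P,.19)); 
    top=roi&(z>.037)&(z<.052)
    T=C[top][:,:2]; print(n,"tray",T.shape,T.min(0),T.max(0))
    ww=roi&(s<60)&(v>90)&(z>.06)&(np.hypot(C[...,0]-q[0],C[...,1]-q[1])<.16)
    nl,lab,st,ce=cv2.connectedComponentsWithStats(ww.astype(np.uint8))
    for i in range(1,nl):
        if st[i,4]>40: 
            Q=C[lab==i]; print(" white",ce[i].round(),st[i,4],Q.min(0).round(3),Q.max(0).round(3),Q.mean(0).round(3))
    for zz in (.06,.1):
        Q=C[(z>zz)&(np.hypot(C[...,0]-q[0],C[...,1]-q[1])<.16)]
        print(zz,len(Q))
E
python3 m.py f0.pkl
```

```text
scene mat ((0.6230434775352478, 0.20742078125476837), (0.28118401765823364, 0.2093820571899414), 2.6254985332489014)
scene cork [ 0.63564482 -0.10169886  0.18924846] [ 0.63487867 -0.10160963]
scene tray (5348, 2) [ 0.47070211 -0.44991156] [1.09346775 0.49843399]
 white [307.  25.] 44 [ 0.493 -0.055  0.598] [ 0.563 -0.035  0.629] [ 0.551 -0.046  0.623]
 white [310.  58.] 82 [ 0.617 -0.059  0.569] [ 0.715 -0.048  0.62 ] [ 0.681 -0.056  0.601]
 white [328. 129.] 112 [ 0.666 -0.035  0.402] [0.717 0.022 0.429] [ 0.701 -0.016  0.419]
 white [300. 192.] 714 [ 0.53  -0.127  0.061] [ 0.707 -0.039  0.187] [ 0.574 -0.08   0.117]
 white [269. 211.] 433 [ 0.571 -0.207  0.061] [ 0.65  -0.141  0.129] [ 0.623 -0.176  0.096]
0.06 7710
0.1 6845
side mat ((0.49322474002838135, 0.18336203694343567), (0.08137933164834976, 0.21530364453792572), 26.771709442138672)
side cork [ 0.6312601  -0.10049713  0.1885023 ] [ 0.63132685 -0.10212992]
side tray (4153, 2) [ 0.46695436 -0.44884711] [1.0880377  0.49984411]
 white [324. 180.] 933 [ 0.529 -0.205  0.06 ] [ 0.64  -0.036  0.153] [ 0.575 -0.09   0.109]
0.06 6202
0.1 5430
```

```bash
python3 - <<'E'
import cv2,pickle,numpy as np
d=pickle.load(open("f0.pkl","rb"))
a=cv2.resize(d["scene"]["img"][155:285,225:365],None,fx=2.8,fy=2.8,interpolation=2)
b=cv2.resize(d["side"]["img"][135:265,237:377],None,fx=2.8,fy=2.8,interpolation=2)
cv2.imwrite("pics/crop.png",np.hstack([a,b])[...,::-1])
E
```

```text
(no output)
```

View pics/crop.png

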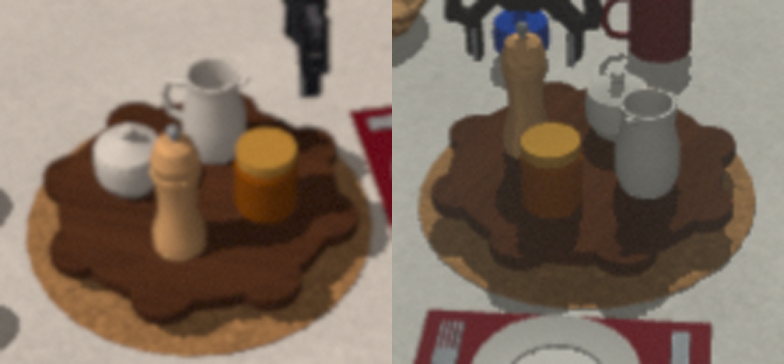

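The crop confirms the jug: white, spouted, handle along the rim, on the robot's side of the tray. The rest is the mill, jam and lidded sugar. Next I measure the lobe phase, the jug circle, the mat and the mug.

```bash
cat > m2.py <<'E'
import pickle,sys; from h import *
def measure(d,c0=np.array([.633,-.102]),show=True):
    A=[];J=[];ph=0
    for n,f in d.items():
        C=cloud(f); z=C[...,2]; h,s,v=cv2.split(cv2.cvtColor(f["img"],cv2.COLOR_RGB2HSV))
        rel=C[...,:2]-c0; rho=np.hypot(rel[...,0],rel[...,1])
        T=rel[(z>.039)&(z<.05)&(rho<.19)&(rho>.12)]
        a=np.degrees(np.arctan2(T[:,1],T[:,0]))%360; r=np.hypot(*T.T)
        prof=np.array([np.percentile(r[(a//5)==i],97) if ((a//5)==i).sum()>4 else np.nan for i in range(72)])
        prof[(prof<.145)|(prof>.185)]=np.nan
        th=np.radians(np.arange(72)*5+2.5); ok=~np.isnan(prof)
        M=np.c_[np.ones(ok.sum()),np.cos(8*th[ok]),np.sin(8*th[ok]),np.cos(th[ok]),np.sin(th[ok])]
        q=np.linalg.lstsq(M,prof[ok],rcond=None)[0]
        if show: print(n,"n",ok.sum(),"lobe deg mod45",np.degrees(np.arctan2(q[2],q[1]))/8%45,"amp",np.hypot(q[1],q[2]),"r0",q[0],"off",q[3:])
        J.append(C[(s<70)&(v>70)&(z>.065)&(z<.1)&(rho<.125)][:,:2]); 
        if n=="scene":
            g=(C[...,1]<-.25)&(C[...,1]>-.6)&(z>.02)&(z<.12)&((h>165)|(h<8))&(s>100)&(C[...,0]>.3)&(C[...,0]<1); G=C[g]
            if show: print("mug",G.min(0),G.max(0))
    return J
if __name__=="__main__":
    d=pickle.load(open(sys.argv[1],"rb")); J=measure(d)
    c0=np.array([.633,-.102])
    guess=np.array([.575,-.08])
    for P in J+[np.vstack(J)]:
        q=guess
        for _ in range(5):
            Q=P[np.hypot(*(P-q).T)<.043]; g=lambda x:np.hypot(*(Q-x).T)-.034
            q=least_squares(g,q,loss="soft_l1",f_scale=.002).x
        print("jug",q,len(Q),np.degrees(np.arctan2(*(q-c0)[::-1])),np.hypot(*(q-c0)))
    # rim centre estimates by eye on z=.15
    for n,uv in (("scene",(301,182)),("side",(329,172.5))): print(n,plane(d[n],[uv],.148))
    # mat corners
    f=d["scene"];h,s,v=cv2.split(cv2.cvtColor(f["img"],cv2.COLOR_RGB2HSV))
    m=(((h>170)|(h<6))&(s>120)).astype(np.uint8); m[:,:345]=0;m[:,445:]=0;m[:180]=0;m[265:]=0
    c=cv2.convexHull(np.argwhere(m)[:,::-1].astype(np.int32))[:,0]
    r=cv2.minAreaRect(plane(f,c,.004)[:,:2].astype(np.float32)); print("mat",r)
E
python3 m2.py f0.pkl
python3 - <<'E'
import numpy as np
from bench import env,solver
c=np.array([.633,-.102])
for tilt in (0,10,15,20):
  for flip in (1,-1):
    o=[]
    for a in range(120,300,15):
        t=np.radians(a); u=np.array([np.cos(t),np.sin(t),0]); y=flip*np.array([-u[1],u[0],0])
        z=-np.array([0,0,1])*np.cos(np.radians(tilt))-u*np.sin(np.radians(tilt))
        R=np.c_[np.cross(y,z),y,z]
        q=solver.solve_ik(np.r_[c+.167*u[:2],.03],R)
        o.append("-" if q is None else f"{q[0]:.1f},{q[5]:.1f}")
    print(tilt,flip,o)
E
```

```text
scene n 64 lobe deg mod45 24.171759445670872 amp 0.012388874543263604 r0 0.1610762524605658 off [0.00189868 0.00098183]
mug [ 0.53729759 -0.46229329  0.02084058] [ 0.65979664 -0.38558404  0.10005768]
side n 60 lobe deg mod45 23.971132831945255 amp 0.012171320717906954 r0 0.16033858390364306 off [-0.00159308  0.0020153 ]
jug [ 0.56377425 -0.07408369] 170 158.0375090444837 0.07464264611299595
jug [ 0.56167286 -0.07614727] 222 160.0767997515774 0.07586780886073409
jug [ 0.56281991 -0.0755843 ] 392 159.37372643309936 0.07498689680141161
scene [[ 0.56666841 -0.0734264   0.148     ]]
side [[ 0.55792648 -0.07295498  0.148     ]]
mat ((0.6219459176063538, 0.2068161964416504), (0.2841030955314636, 0.21050409972667694), 2.6673357486724854)
0 1 ['-', '-0.0,2.3', '-0.1,2.0', '-0.2,1.7', '-0.3,1.3', '-0.3,1.0', '-0.4,0.6', '-0.4,0.3', '-0.5,0.1', '-0.5,-0.2', '-0.4,-0.4', '-0.4,-0.7']
0 -1 ['0.0,-0.5', '-0.0,-0.8', '-0.1,-1.1', '-0.2,-1.5', '-0.3,-1.8', '-0.3,-2.2', '-0.4,-2.5', '-', '-', '-', '-', '-0.4,2.5']
10 1 ['-', '-', '-0.0,2.2', '-0.2,1.7', '-0.3,1.2', '-0.4,0.8', '-0.5,0.4', '-0.6,0.1', '-0.6,-0.2', '-0.5,-0.4', '-0.5,-0.6', '-0.5,-0.8']
10 -1 ['0.1,-0.2', '0.1,-0.6', '-0.0,-1.0', '-0.2,-1.5', '-0.3,-1.9', '-0.4,-2.4', '-', '-', '-', '-', '-0.5,2.5', '-0.5,2.3']
15 1 ['-', '-', '0.0,2.3', '-0.2,1.7', '-0.3,1.1', '-0.5,0.6', '-0.6,0.2', '-0.6,-0.1', '-0.6,-0.3', '-0.6,-0.5', '-0.6,-0.7', '-0.5,-0.8']
15 -1 ['0.2,-0.1', '0.1,-0.4', '0.0,-0.9', '-0.2,-1.4', '-0.3,-2.0', '-0.5,-2.5', '-', '-', '-', '-', '-0.6,2.5', '-0.5,2.3']
20 1 ['-', '-', '0.0,2.5', '-0.1,1.8', '-0.4,1.0', '-0.5,0.4', '-0.6,0.0', '-0.7,-0.2', '-0.7,-0.4', '-0.6,-0.6', '-0.6,-0.7', '-0.5,-0.9']
20 -1 ['0.2,0.1', '0.2,-0.2', '0.0,-0.7', '-0.1,-1.4', '-0.4,-2.1', '-', '-', '-', '-', '-', '-0.6,2.4', '-0.5,2.3']
```

Tray centre is about (0.633, -0.1005), with notches at 1.6° mod 45. The jug is at 159.5° and the mat direction is about 92.3°, so I turn the tray about -67° (clockwise). I'll use the notch at 226.6°, on the robot's side and clear of the jug and mug.

```bash
cat > act.py <<'E'
import numpy as np,pickle
from bench import env,fingers,solver,sensors,eyes,job
c=np.array([.633,-.1005]); TILT=np.radians(12)
def pose(a,r=.168,z=.029,back=0):
    t=np.radians(a); u=np.array([np.cos(t),np.sin(t),0]); y=np.array([-u[1],u[0],0])
    w=-np.array([0,0,1])*np.cos(TILT)-u*np.sin(TILT)
    return np.r_[c+r*u[:2],z]-back*w, np.c_[np.cross(y,w),y,w]
def arc(a0,a1,speed=.04,step=8):
    n=max(1,int(np.ceil(abs(a1-a0)/step)))
    for a in np.linspace(a0,a1,n+1)[1:]:
        p,R=pose(a); env.servo_line(p,R,max_speed=speed)
        s=sensors.read_state(); print(round(a,1),round(s["time"],1),s["contact_force"].round(1),flush=True)
def snap(name):
    d={n:eyes.grab_frame(n) for n in("scene","side")}; pickle.dump(d,open(name+".pkl","wb"))
    import cv2; cv2.imwrite(f"pics/{name}.png",np.hstack([d["scene"]["img"][120:320,180:480],d["side"]["img"][100:300,180:480]])[...,::-1])
E
python3 - <<'E'
from act import *
qs=[solver.solve_ik(*pose(a)) for a in range(227,150,-8)]
print([None if q is None else np.round(q,2).tolist() for q in qs])
s=sensors.read_state(); env.servo_line(np.array([.675,0,.32]),max_speed=.12)
fingers.move_gripper(0.0)
p,R=pose(226.6,back=.28); env.move_to(p,R)
p,R=pose(226.6,back=.05); env.servo_line(p,R,max_speed=.12)
s=sensors.read_state();print(s["time"],s["tool_pos"],p,s["width"])
snap("a1")
E
```

```text
[[-0.58, 0.24, 2.06, 0.28, 0.82, -0.02], [-0.56, 0.19, 2.13, 0.28, 0.78, 0.13], [-0.54, 0.14, 2.19, 0.28, 0.73, 0.3], [-0.5, 0.09, 2.24, 0.26, 0.69, 0.48], [-0.44, 0.05, 2.29, 0.22, 0.66, 0.7], [-0.38, 0.02, 2.32, 0.17, 0.62, 0.94], [-0.3, -0.0, 2.34, 0.1, 0.6, 1.21], [-0.22, -0.01, 2.35, 0.02, 0.59, 1.49], [-0.14, -0.0, 2.34, -0.06, 0.6, 1.78], [-0.06, 0.02, 2.32, -0.13, 0.61, 2.05]]
5.0917 [ 0.51091239 -0.2305388   0.07868591] [ 0.51042662 -0.23011771  0.07790738] -0.0033933456280234656
```

View pics/a1.png

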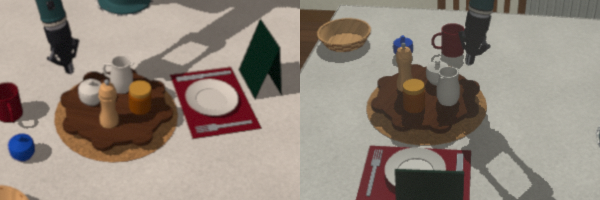

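The shut fingers are poised at crop (70,70), outside the tray near the sugar and clear of everything. I'll descend into the notch and push slowly.

```bash
python3 - <<'E'
from act import *
p,R=pose(226.6); env.servo_line(p,R,max_speed=.04)
s=sensors.read_state();print(s["time"],s["contact_force"].round(1),s["tool_pos"]-p)
arc(226.6,202)
snap("a2")
E
python3 m2.py a2.pkl
```

```text
6.5917 [ 0.  -0.1 -0.1] [ 0.00023696 -0.0002132   0.00034697]
220.4 7.2 [ 0.1  0.3 -1. ]
214.3 7.8 [-0.1  0.1  0.2]
208.2 8.4 [0.2 0.8 0.1]
202.0 9.0 [-0.  -0.1 -0.4]
scene n 64 lobe deg mod45 6.415308115685716 amp 0.01121018257476402 r0 0.16193479109466172 off [-0.00021048  0.00102856]
mug [ 0.53944725 -0.46172588  0.02005475] [ 0.66108342 -0.38619103  0.09846706]
side n 64 lobe deg mod45 6.043842259735273 amp 0.012173835121725844 r0 0.1610676355089083 off [-0.00214315  0.00065403]
jug [ 0.57591845 -0.05303014] 133 139.3739390751807 0.07520871193459475
jug [ 0.57358233 -0.05541815] 225 141.9045115793396 0.07550051713507129
jug [ 0.57449481 -0.05484402] 354 141.13071165404017 0.07514348614688297
scene [[ 0.56666841 -0.0734264   0.148     ]]
side [[ 0.55792648 -0.07295498  0.148     ]]
mat ((0.6222705245018005, 0.2067720592021942), (0.2834586799144745, 0.21062253415584564), 2.6673359870910645)
```

View pics/a2.png

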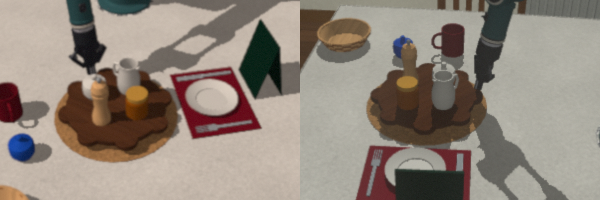

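The tray turned 18°, following the finger after 6.6° of slack; nothing was touched and forces stayed under 1 N. I'll carry on to just short of the goal.

```bash
python3 - <<'E'
from act import *
arc(202,156)
env.pause(.5); snap("a3")
E
sed -i 's/guess=np.array.*/guess=np.array(eval(sys.argv[2]) if len(sys.argv)>2 else [.575,-.08])/' m2.py
python3 m2.py a3.pkl "[.625,-.025]"|grep -E "lobe|jug"
```

```text
194.3 9.8 [ 0.9 -0.3  0. ]
186.7 10.5 [-0.6 -0.   0.2]
179.0 11.2 [-0.   0.4 -0.2]
171.3 11.9 [ 0.3  0.5 -0.6]
163.7 12.6 [ 1.4 -0.8  0.7]
156.0 13.3 [-0.1  0.3 -0.9]
scene n 58 lobe deg mod45 6.138644456309375 amp 0.01184891221359147 r0 0.16103721832490317 off [0.00176581 0.00122502]
side n 59 lobe deg mod45 6.432426005013773 amp 0.012393389135219762 r0 0.16069622481630677 off [-0.00138941  0.00202682]
jug [ 0.62576123 -0.0257896 ] 197 95.42590692997685 0.07655341099584305
jug [ 0.62387659 -0.02790845] 240 97.01988816141682 0.07465115040028036
jug [ 0.6249915  -0.02720671] 436 96.1116637041385 0.07522082650651146
```

View pics/a3.png

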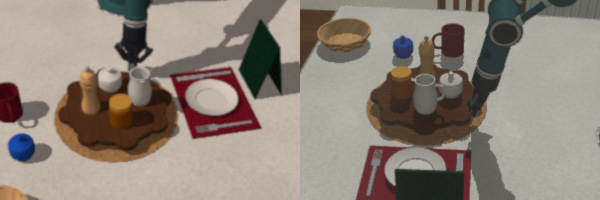

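The jug is at about 96.5°, roughly 5 mm off the line. I'll nudge it another 4°, then withdraw.

```bash
python3 - <<'E'
from act import *
arc(156,151.9,speed=.02,step=5)
env.pause(.5)
p,R=pose(151.9,r=.175); 
# back out: centre in the notch, then along the tool axis
p,R=pose(155.5,r=.172); env.servo_line(p,R,max_speed=.02)
p,R=pose(155.5,r=.172,back=.2); env.servo_line(p,R,max_speed=.1)
env.pause(.5); snap("a4"); print(sensors.read_state()["time"])
E
python3 m2.py a4.pkl "[.63,-.025]"|grep -E "lobe|jug|mat|mug"
```

```text
151.9 14.7 [ 0.  -0.1 -0.8]
18.6583
scene n 57 lobe deg mod45 2.2414032215306845 amp 0.012861075665499036 r0 0.16083093881957725 off [0.00217738 0.00157702]
mug [ 0.53962971 -0.46219994  0.02008502] [ 0.6582656  -0.38625224  0.09975615]
side n 65 lobe deg mod45 2.1884585813878212 amp 0.013080113147081055 r0 0.1603578053819186 off [-0.00147547  0.00135245]
jug [ 0.63095401 -0.02563391] 198 91.5346932271213 0.0763934919797754
jug [ 0.62869648 -0.02773232] 237 93.31636042080508 0.07439226122344812
jug [ 0.62998988 -0.02698523] 434 92.29788006242366 0.07507514199526408
mat ((0.6229190826416016, 0.18831735849380493), (0.28387078642845154, 0.24756678938865662), 2.6643548011779785)
```

View pics/a4.png

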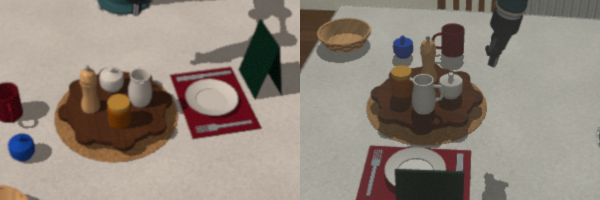

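The jug is now at 92.3°, the mat's direction, within about 1 mm of the line. The tray is at rest, everything is upright and the arm is clear.

```bash
python3 -c "
from bench import job
print(job.hand_in())"
```

```text
the job is handed in; nothing more can be done
None
```

I turned the lazy Susan about 67° clockwise by its rim with the fingertips and handed the job in; the jug measured about 1 mm off the line to the middle of the mat, and I have no verdict back yet.

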